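# Hold an aluminium angle home on the sawing board

## Robot

A 6-joint arm with a two-finger parallel gripper is mounted at the origin on a cart in front of the work surface, level with it; the furniture and walls round the work are solid. World frame = base frame: x ahead of the robot, y to its left, z up, the work surface at z = 0. Lengths are in m, angles in rad, forces in N, time in s.
With the tool pointing down it reaches from about 0.35 to 0.85 m from the base axis. Payload 8.1 kg.
Tool frame: the origin (TCP) lies between the finger pads, 19 mm behind the fingertips; this is the grasp point; z points along the fingers, y is the line along which they close (so a half turn about z gives the same grasp; the last joint's range is limited). The gripper opens to 93 mm and grips with 3 to 60 N. Pads are 15 mm wide; open, the fingers measure 128 mm over their backs; the gripper's body (75 mm by 188 mm) begins 65 mm behind the grasp point.
Start: joints at [-1.194, 0.13, 1.488, -0, 1.523, -0.085], TCP at [0.267, -0.537, 0.237] pointing down, gripper open.
Joint ranges: [-2.96, 2.96], [-0.89, 2.26], [0.02, 2.5], [-1.34, 4.48], [0, 2.73], [-2.66, 2.66]. Speed limits (rad/s): [2.39, 2.39, 2.79, 3.14, 3.14, 3.14].

## Interface

Orientations are given as a rotation vector (axis times angle).
In Python, from plant import read_state, read_camera, camera_params, robot gives the robot as it stands.
- The arm moves only by the tool carry_out, never from a script. Its argument "targets" is a list of rows, each an object of numbers: "hand": the opening in per cent of the stroke, from 0 (shut) to 100 (fully open); "x", "y", "z": the shift along the tool's x, y, z in m; "ax", "ay", "az": the turn, a rotation vector about the tool's x, y, z in rad. In form: [{"hand": .., "x": .., "y": .., "z": .., "ax": .., "ay": .., "az": ..}, ...]. A call has 1 to 8 rows; each row is the pose to reach, as a shift and turn from the pose commanded when the call began, along the tool's axes at that moment; what a row does not reach only later rows make up. A row lasts 1/8 s, in which the tool goes at most 62.5 mm and 10.7 degrees, less where a joint would pass 70% of its speed; a pose out of reach is approached as far as the arm can. A call with a gripper value outside its range is refused whole. The fingers move at their own pace and stop on an object; "newtons" is the grip in N (left out, the last holds). Time passes only in rows, so rows that repeat a pose let the fingers close. It gives the time, the measured TCP pose, the force, the opening and the grip force at its end, in the units of the state.
- read_state(): the state, without advancing time (a new reading comes with each control period).
- read_camera(name): name is "scene" or "top" or "wrist"; returns (picture, depth): 480x640x3 uint8, blue, green, red; 480x640 float32, m along the optical axis (not along the pixel's ray), 0 where there is no reading.
- camera_params(name): a dict with "fx", "fy", "cx", "cy" (pixels), "position" and "rotation" of the camera in the world. Camera axes: x right, y up, looking along -z (the intrinsics and any distortion apply to the point x, -y, -z); pixel columns grow to the right and rows downward; lengths in m; the calibration is good to about 2 mm. The wrist camera is an equidistant fisheye: a pixel r from the principal point sees the ray r / f radians off the axis. A picture is of the moment at which its call begins: read the wrist's pose just before it. camera_params takes no time and is no camera call; for the wrist camera it gives the pose at the moment of the call.
- robot.close_job(): hands the job in; it is judged then, once.
The state is a dict: "t": time; "q": joint angles; "dq": joint speeds; "joint_torque": joint torques, N m; "tool_pos": TCP position; "orientation": TCP orientation; "force": force on the tool from outside, world axes, zero at the start; "wrist_torque": the same for the moment, N m; "opening": finger opening in m; "gripper_force": force on a finger pad.
Only numpy, scipy, OpenCV 4.12 (cv2) and the standard library are available. Lean on these libraries where they do the work, as an engineer would, in place of code of your own. Each camera call takes 0.05 s, during which the arm holds its last target. There are 200 camera calls.

## Task

Ready the aluminium angle for sawing: first stand the steel stop pin, head up, fully down in the middle of the sawing board's three bores and let go of it, then lay the angle on the board, flat leg down and upright leg to the fence, its left end against the pin. Finish while holding it: fingertips in its inside corner, between pin and saw slot and clear of the slot, pressing it flush to the fence and down on the bed with one steady diagonal push of about 10 N each way. Leave the red marker and white tube offcut alone.

Things in the scene. Friction and masses are not known exactly. Their poses are not given: they have to be found in the camera images.
- board: plywood sawing board, fixed; 150 mm deep (x), 250 mm wide (y), top of its bed 30 mm above the worktop. Origin: centre of its underside; x points to the fence at its back, y to its left, z up. Three blind bores, 20 mm across, 20 mm deep, slightly chamfered, at x = +7 mm (38 mm in front of the fence's face) and y = +95, +60, +25 mm
- bed: the plywood bed of the board (part of it, with the bores); origin 6 mm above the board's origin, same axes; its top is 24 mm above this origin. Waxed: the angle slides on it with a friction of 0.24 to 0.36
- fence: the wooden fence along the whole back edge of the board; origin: centre of its underside, on the bed; axes as the board's; 30 mm thick in x (front face at x = -15 mm, +45 mm in the board's frame), 250 mm in y, 35 mm high. Mind the wall cabinet over the bench to the right of y = 0.15 m (from about x = 0.58 m, z = 0.45 m up) and the vice (115 mm high) at x up to 0.44, y = -0.24 to -0.10 m
- stop_bore (a point): centre of the mouth of the middle bore, level with the bed; axes as the board's
- saw_slot (a point): foot of the saw slot, a 3 mm vertical slot through the fence, on the fence's front face at bed height; axes as the board's. It lies 109 mm to the right (-y) of the middle bore's centre: with the pin in that bore, 100 mm from the pin's side
- stop_pin: steel stop pin, at first standing on the worktop: shank 18 mm across, 45 mm long, 3 mm chamfer at the foot; dark knurled head 24 mm across, 18 mm high; 63 mm in all, 0.1 kg. Origin: centre of its foot, z up. Fully in the bore its foot is 20 mm below the bed, 25 mm of shank and the head above the bed; play lets it lean up to 0.13 rad
- angle: aluminium angle (L section) 150 mm long, legs 50 and 35 mm outside, 8 mm thick, 0.2 to 0.33 kg, lying on its wider leg. Origin: centre of the flat leg's underside; y along its length, z up; flat leg x = -25 to +25 mm, z = 0 to 8 mm; upright leg x = +17 to +25 mm, up to z = 35 mm, can be gripped across its 8 mm from above. Inside corner opens to -x
- angle_end (a point): centre of the flat leg's left (+y) end face, the one for the stop pin: 75 mm from the origin, 4 mm up; axes as the angle's
- angle_back (a point): point on the back (+x) face of the upright leg, the face for the fence, halfway along, 20 mm up; axes as the angle's
- felt_marker: red felt marker, 131 mm long, lying loose at the right; a bystander
- offcut: white square-tube offcut, 25 x 25 x 105 mm, standing loose on end behind the board's right end; a bystander

How it is judged:
On the way:
1. the stop pin stands in the middle bore, fully down, let go (horizontal distance between stop_pin and stop_bore below 0.004 m and angle between stop_pin's own z axis and vertical below 0.2 rad and z of stop_pin in the frame of stop_bore between -0.023 and -0.0165 m and contact force between the fingers and stop_pin below 0.05 N), for 0.2 s.
At the end, for the whole second after the job is handed in: pin fully down in the middle bore (16.5 mm or more), upright; angle flat, back within 2.5 mm of the fence, square to 0.035 rad, left end within 3 mm of the pin; fingers push in its inside corner, TCP between pin and saw slot, 15 mm off the slot: over 3 N on the fence, over 8 N on the bed; still (horizontal distance between stop_pin and stop_bore below 0.004 m and angle between stop_pin's own z axis and vertical below 0.2 rad and z of stop_pin in the frame of stop_bore between -0.023 and -0.0165 m and z of angle in the frame of stop_bore between -0.002 and 0.002 m and angle between angle's own z axis and vertical below 0.04 rad and angle between the y axis of angle and the y axis of board, either way round below 0.035 rad and x of angle_back in the frame of saw_slot between -0.0025 and 0.002 m and y of angle_end in the frame of stop_bore between -0.012 and -0.004 m and contact force between angle and fence above 3 N and contact force between angle and bed above 8 N and contact force between the fingers and angle above 5 N and y of the grasp point in the frame of saw_slot above 0.015 m and y of the grasp point in the frame of stop_bore below 0 m and x of the grasp point in the frame of angle below 0.017 m and z of the grasp point in the frame of angle below 0.06 m and linear speed of angle below 0.01 m/s); the arm keeps its last pose, push and grip.
It fails at once if the marker is shifted by more than 20 mm (distance of felt_marker from where it was at the start of the episode above 0.02 m).
It fails at once if the white tube offcut is shifted by more than 20 mm (distance of offcut from where it was at the start of the episode above 0.02 m).
It also fails if it takes over 72 s, if anything falls off the work surface, if the arm or the gripper's body presses on something with over 40 N, if the wrist force passes 120 N, or if a joint passes its speed limit or range.

## Working session

There is one attempt and no reset: what is moved stays moved. The work goes in short steps, Python scripts to look and compute and a tool call to move; the robot and the scene stay as the last step left them, time stands still between calls to the robot, and variables do not carry over. Pictures are saved under pics/ and viewed, at most 10 in all, crops included, and the job is handed in when it is done.

Besides the shell and the picture viewer there is one more tool, called after "Request:" as a command line: name --argument value ..., lists and objects as JSON in quotes. carry_out: Moves the arm, as the interface text tells. Its arguments: {"type":"object","properties":{"targets":{"type":"array","items":{"type":"object","properties":{"hand":{"type":"number"},"x":{"type":"number"},"y":{"type":"number"},"z":{"type":"number"},"ax":{"type":"number"},"ay":{"type":"number"},"az":{"type":"number"}}}},"newtons":{"type":"number"}},"required":["targets"]}

```bash
mkdir -p pics; python3 - <<'E'
from plant import *
import cv2,numpy as np
s=read_state();print({k:np.round(v,3) for k,v in s.items()})
for n in ["scene","top"]:
    p=camera_params(n);print(n,p)
    im,d=read_camera(n);cv2.imwrite(f"pics/{n}0.png",im);np.savez(f"{n}0.npz",im=im,d=d,**p)
E
```

```text
{'t': np.float64(0.0), 'q': array([-1.194,  0.131,  1.489, -0.   ,  1.523, -0.085]), 'dq': array([-0.002, -0.001, -0.   , -0.   ,  0.001, -0.   ]), 'joint_torque': array([ 3.0000e-03, -5.5984e+01, -4.9176e+01,  7.7000e-02,  3.5000e-02,
       -0.0000e+00]), 'tool_pos': array([ 0.267, -0.537,  0.236]), 'orientation': array([-3.056, -0.719,  0.   ]), 'force': array([-0.043,  0.15 , -0.868]), 'wrist_torque': array([ 0.018, -0.026,  0.034]), 'gripper_force': np.float64(0.0), 'opening': np.float64(0.093)}
scene {'fx': 471.71463557445435, 'fy': 471.71463557445435, 'cx': 322.0073955378307, 'cy': 239.3406415136759, 'position': array([-0.41088573, -0.69337763,  0.63129835]), 'rotation': array([ 1.00662862, -0.50405271, -0.79685602])}
top {'fx': 526.0266281655163, 'fy': 526.0266281655163, 'cx': 314.06571410169477, 'cy': 236.47666774510853, 'position': array([ 0.39141673, -0.01503814,  1.4680167 ]), 'rotation': array([ 0.06220482, -0.04684703, -1.56836141])}
```

View pics/top0.png

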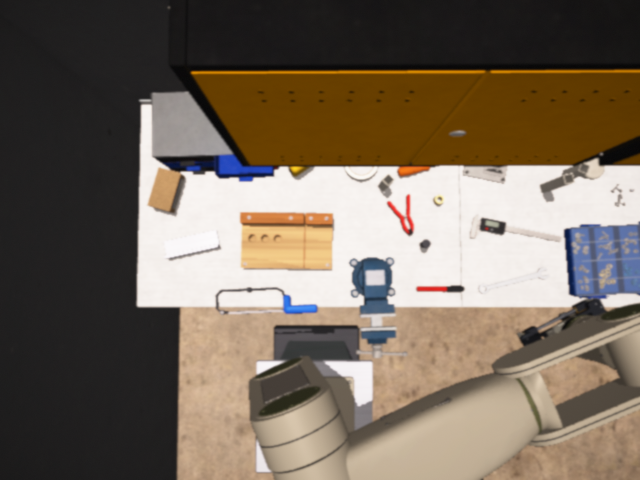

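View pics/scene0.png

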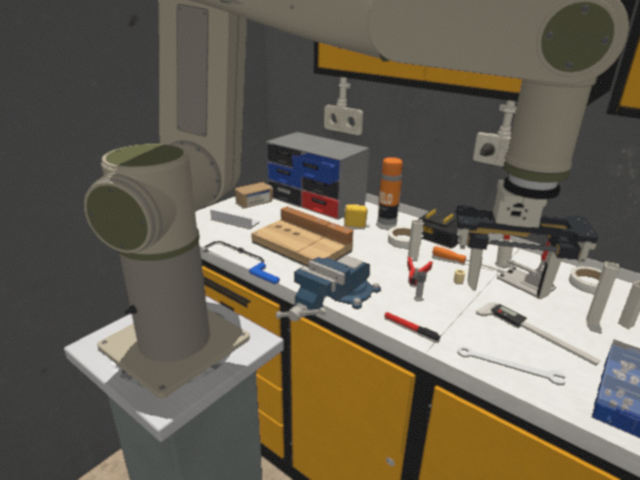

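The top view shows the board at (241–333, 212–270) with bores at (252/264/277, 238). The angle is at (192, 245), the pin with its dark head at (425, 245) and the marker at (440, 289). In the scene view the pin is at about (420, 280), to the left of the gripper.

```bash
cat > h.py <<'E'
import numpy as np,cv2
from scipy.spatial.transform import Rotation as R
from plant import *
def ray(p,uv,fish=False):
    uv=np.atleast_2d(uv).astype(float)
    x=(uv[:,0]-p["cx"])/p["fx"];y=(uv[:,1]-p["cy"])/p["fy"]
    if fish:
        th=np.hypot(x,y);k=np.where(th>1e-9,np.sin(th)/np.maximum(th,1e-9),1);d=np.c_[x*k,-y*k,-np.cos(th)]
    else: d=np.c_[x,-y,-np.ones_like(x)]
    return R.from_rotvec(p["rotation"]).apply(d)
def plane(p,uv,z,fish=False):
    d=ray(p,uv,fish);o=np.array(p["position"]);return o+d*((z-o[2])/d[:,2])[:,None]
def proj(p,X,fish=False):
    c=R.from_rotvec(p["rotation"]).inv().apply(np.atleast_2d(X)-p["position"]);x,y,z=c[:,0],-c[:,1],-c[:,2]
    if fish:
        r=np.hypot(x,y);th=np.arctan2(r,z);k=th/np.maximum(r,1e-9);x,y=x*k,y*k
    else: x,y=x/z,y/z
    return np.c_[p["cx"]+p["fx"]*x,p["cy"]+p["fy"]*y]
def load(n):
    f=np.load(n+".npz");return f["im"],f["d"],{k:f[k] for k in f.files}
def snap(n,tag):
    p=camera_params(n);im,d=read_camera(n);cv2.imwrite(f"pics/{tag}.png",im);np.savez(tag+".npz",im=im,d=d,**p);return im,d,p
E
python3 - <<'E'
from h import *
im,d,p=load("top0")
v,u=np.mgrid[0:480,0:640];uv=np.c_[u.ravel(),v.ravel()]
P=np.array(p["position"])+ray(p,uv)*d.ravel()[:,None];P=P.reshape(480,640,3)
np.set_printoptions(precision=3,suppress=True)
print("table z",np.median(P[185:200,340:380,2]))
for n,(a,b,c,e),z in [("bed",(214,290,225,340),.03),("pin",(232,258,412,440),.063),("angle",(225,262,160,225),.02)]:
    q=P[a:b,c:e];g=im[a:b,c:e]
    print(n,"z range",np.percentile(q[...,2],[2,50,98]))
# board mask by colour
hsv=cv2.cvtColor(im,cv2.COLOR_BGR2HSV)
m=((hsv[...,1]>60)&(hsv[...,0]<25)).astype(np.uint8);m[:208]=0;m[275:]=0;m[:,:236]=0;m[:,338:]=0
bed=m.copy();c=max(cv2.findContours(bed,0,2)[0],key=cv2.contourArea)
print("board rect",cv2.minAreaRect(c))
for uvz in [(241,226,.03),(333,226,.03),(241,270,.03),(333,270,.03),(252,238,.03),(264,238,.03),(277,238,.03)]: print(uvz,plane(p,uvz[:2],uvz[2])[0])
# pin
g=cv2.cvtColor(im,cv2.COLOR_BGR2GRAY);k=(g[232:258,412:440]<110)
yy,xx=np.nonzero(k);print("pin px",xx.mean()+412,yy.mean()+232,k.sum(),plane(p,(xx.mean()+412,yy.mean()+232),.063))
print(g[234:256,414:438])
hc=P[225:265,160:225,2]
print((hc[::2,::2]*1000).round().astype(int))
E
cd pics; python3 -c "
import cv2;a=cv2.imread('top0.png')
cv2.imwrite('topc.png',cv2.resize(a[150:310,130:330],None,fx=3.75,fy=3.75,interpolation=cv2.INTER_CUBIC))"
```

```text
table z 0.00038031293235130104
bed z range [-0.005  0.027  0.068]
pin z range [-0.005  0.001  0.066]
angle z range [-0.006  0.003  0.037]
board rect ((285.78216552734375, 240.37550354003906), (92.38333129882812, 56.478363037109375), 0.8680514693260193)
(241, 226, 0.03) [0.52 0.2  0.03]
(333, 226, 0.03) [ 0.52  -0.053  0.03 ]
(241, 270, 0.03) [0.399 0.199 0.03 ]
(333, 270, 0.03) [ 0.4   -0.053  0.03 ]
(252, 238, 0.03) [0.487 0.169 0.03 ]
(264, 238, 0.03) [0.487 0.136 0.03 ]
(277, 238, 0.03) [0.487 0.101 0.03 ]
pin px 424.37254901960785 244.11764705882354 51 [[ 0.469 -0.296  0.063]]
[[238 241 241 242 242 242 242 242 241 241 242 242 243 243 243 243 242 242
  241 241 240 241 241 241]
 [241 242 242 241 241 241 241 241 241 241 241 242 242 242 243 242 242 241
  241 240 241 241 241 241]
 [241 241 241 241 240 240 240 240 240 240 240 240 240 241 241 241 241 241
  240 240 241 241 241 241]
 [241 241 241 241 241 241 241 240 240 240 239 239 238 239 241 241 241 241
  241 241 241 242 242 242]
 [242 242 242 242 242 242 242 241 240 236 231 228 228 231 236 239 241 241
  242 242 241 242 242 242]
 [242 2
[... 4451 characters left out ...]
    2    3]
 [   1    2    5   32   35   35   17    7    2   -2    0   -3   -1    2
    -1    3    0    4    4    2   -3    5   -1   -1    0   -7    4    1
     4   -1    4    3   -3]
 [  -2    0    0    3   -3   -4   -2    0   -2   -5    0    0   -3    0
     7    3   -3    3    4   -5    4   -4    0   -1    6   -3    5   -3
     2   -8    3    3   -1]
 [  -5   -4   -4    2   -1    0   -2    0    1    5   -1   -1   -3    1
    -2   -2    1   -8    2    0    0    1    3    3   -1    3   -2    5
     0   -3    0   -8   -1]
 [   3   -3    1    2   -4    3    6    4    0   -5    1   -1   -1    2
     4   -2   -1   -6    2   -1   -1    0    6    4   -2    0    3   -5
     0    2   -3    5   -7]]
```

View pics/topc.png

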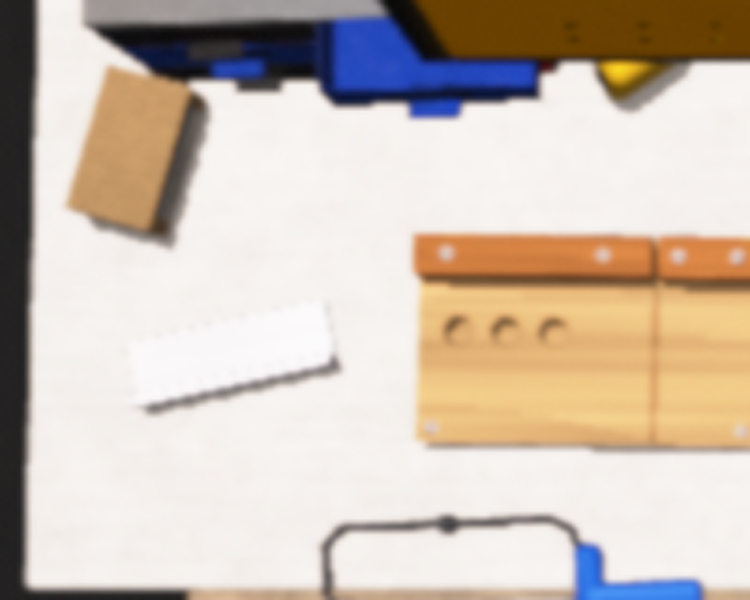

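The enlarged top view shows the angle as a white shape at crop (130–340, 300–410). The depth rows put its upright leg on the robot side, so it has to be turned by about 165°. The middle bore is at crop (505, 331), which is pixel (264.7, 238.3). I'll move above the pin now and refine with the wrist camera.

Request:
carry_out --targets '[{"hand":100,"x":0.288,"y":-0.126,"z":0.03,"az":-1.109},{"x":0.288,"y":-0.126,"z":0.03,"az":-1.109,"hand":100},{"x":0.288,"y":-0.126,"z":0.03,"az":-1.109,"hand":100},{"x":0.288,"y":-0.126,"z":0.03,"az":-1.109,"hand":100},{"x":0.288,"y":-0.126,"z":0.03,"az":-1.109,"hand":100},{"x":0.288,"y":-0.126,"z":0.03,"az":-1.109,"hand":100},{"x":0.288,"y":-0.126,"z":0.03,"az":-1.109,"hand":100},{"x":0.288,"y":-0.126,"z":0.03,"az":-1.109,"hand":100}]'

```text
schema error: expected keys hand, x, y, z, ax, ay, az
```

```bash
python3 - <<'E'
from h import *
np.set_printoptions(precision=4,suppress=True)
s=read_state();print(s["tool_pos"],s["orientation"],s["q"],s["t"],s["force"])
im,d,p=snap("wrist","w1");print(p)
print(proj(p,[[.469,-.296,.063],[.469,-.296,0]],True))
E
```

```text
[ 0.2672 -0.5367  0.2365] [-3.0567 -0.7186  0.0004] [-1.1944  0.1311  1.4891 -0.      1.523  -0.0854] 0.1 [-0.566  -1.1484 -1.0134]
{'fx': 371.64829954431775, 'fy': 371.64829954431775, 'cx': 316.9788579416943, 'cy': 243.14226127500942, 'position': array([ 0.3326, -0.5035,  0.3833]), 'rotation': array([-0.2425,  0.1525, -1.1028])}
[[185.4749 -65.4337]
 [203.282  -39.3338]]
```

View pics/w1.png

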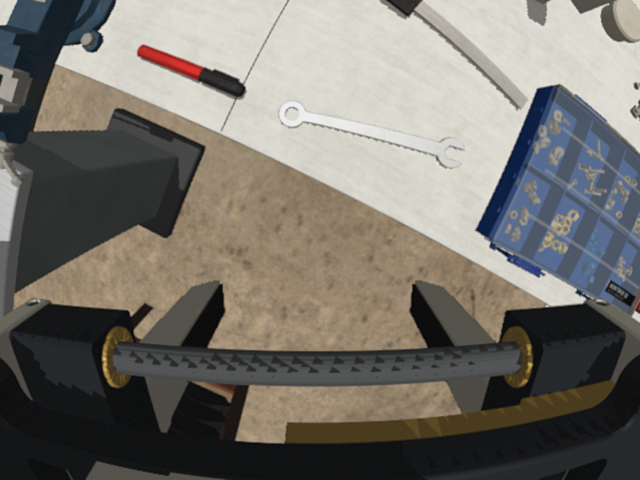

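This wrist view was taken before any motion: the marker is at (190, 70) and the fingers at (210, 290) and (420, 290). The camera looks along tool +x. The schema wants every key, so I'm resending.

Request:
carry_out --targets '[{"hand":100,"x":0.288,"y":-0.126,"z":0.03,"ax":0,"ay":0,"az":-1.109},{"hand":100,"x":0.288,"y":-0.126,"z":0.03,"ax":0,"ay":0,"az":-1.109},{"hand":100,"x":0.288,"y":-0.126,"z":0.03,"ax":0,"ay":0,"az":-1.109},{"hand":100,"x":0.288,"y":-0.126,"z":0.03,"ax":0,"ay":0,"az":-1.109},{"hand":100,"x":0.288,"y":-0.126,"z":0.03,"ax":0,"ay":0,"az":-1.109},{"hand":100,"x":0.288,"y":-0.126,"z":0.03,"ax":0,"ay":0,"az":-1.109},{"hand":100,"x":0.288,"y":-0.126,"z":0.03,"ax":0,"ay":0,"az":-1.109},{"hand":100,"x":0.288,"y":-0.126,"z":0.03,"ax":0,"ay":0,"az":-1.109}]'

```text
t: 1.15
tool_pos: [0.4686, -0.2966, 0.2074]
orientation: [-2.227, -2.216, 0.0]
force: [-0.3, -0.2, 0.3]
opening: 0.0929
gripper_force: 0.0
```

```bash
python3 - <<'E'
from h import *
np.set_printoptions(precision=4,suppress=True)
s=read_state();print(s["tool_pos"],s["orientation"],s["q"],s["t"],s["force"])
im,d,p=snap("wrist","w2");print(p["position"])
print(proj(p,[[.469,-.296,.063],[.469,-.296,0]],True))
E
```

```text
[ 0.4686 -0.2966  0.2074] [-2.2265 -2.2162  0.0004] [-0.6565  0.0238  1.6553 -0.0002  1.4626 -0.6518] 1.15 [-0.285  -0.1956  0.323 ]
[ 0.4678 -0.2219  0.3542]
[[319.344  234.7546]
 [319.003  218.7881]]
```

View pics/w2.png

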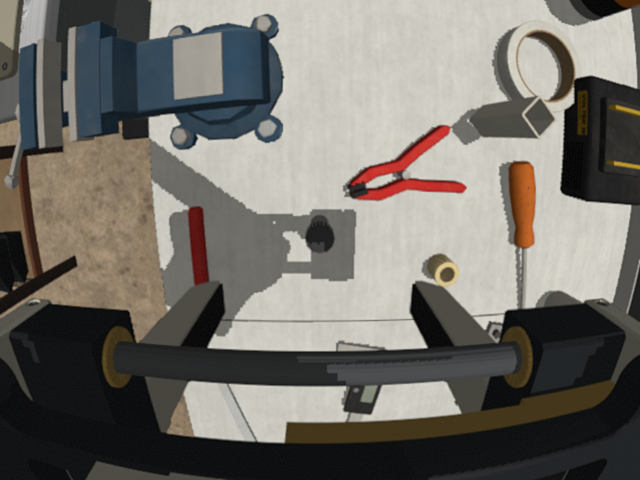

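The pin's head shows at about (320, 233), where I predicted it. The offcut stands at (535, 118), well clear. Next I'll refine the pin position from the head's top disc.

```bash
python3 - <<'E'
from h import *
np.set_printoptions(precision=4,suppress=True)
im,d,p=load("w2")
v,u=np.mgrid[195:275,280:360];uv=np.c_[u.ravel(),v.ravel()]
r=ray(p,uv,True);ax=R.from_rotvec(p["rotation"]).apply([0,0,-1.])
P=np.array(p["position"])+r*(d[195:275,280:360].ravel()/(r@ax))[:,None]
k=(P[:,2]>.052)&(P[:,2]<.075)
print(k.sum(),P[k].mean(0),np.median(P[k,2]))
c=(P[k,:2].max(0)+P[k,:2].min(0))/2;print(c,np.ptp(P[k,:2],axis=0))
g=cv2.cvtColor(im,cv2.COLOR_BGR2GRAY)[195:275,280:360].ravel();dk=(g<60).reshape(80,80).astype(np.uint8)
ct=max(cv2.findContours(dk,0,2)[0],key=cv2.contourArea);print(cv2.boundingRect(ct),cv2.minEnclosingCircle(ct))
E
```

```text
715 [ 0.4689 -0.2985  0.0618] 0.06242586271888195
[ 0.4691 -0.2993] [0.0239 0.0242]
(26, 21, 28, 35) ((40.56586837768555, 38.5119743347168), 17.699054718017578)
```

Request:
carry_out --targets '[{"hand":100,"x":-0.0025,"y":0.0,"z":0.05,"ax":0,"ay":0,"az":0},{"hand":100,"x":-0.0025,"y":0.0,"z":0.1,"ax":0,"ay":0,"az":0},{"hand":100,"x":-0.0025,"y":0.0,"z":0.14,"ax":0,"ay":0,"az":0},{"hand":100,"x":-0.0025,"y":0.0,"z":0.151,"ax":0,"ay":0,"az":0},{"hand":0,"x":-0.0025,"y":0.0,"z":0.151,"ax":0,"ay":0,"az":0},{"hand":0,"x":-0.0025,"y":0.0,"z":0.151,"ax":0,"ay":0,"az":0},{"hand":0,"x":-0.0025,"y":0.0,"z":0.151,"ax":0,"ay":0,"az":0},{"hand":0,"x":-0.0025,"y":0.0,"z":0.151,"ax":0,"ay":0,"az":0}]' --newtons 30

```text
t: 2.2
tool_pos: [0.4697, -0.299, 0.0576]
orientation: [2.22, 2.22, 0.0]
force: [-0.9, -0.9, 0.4]
opening: 0.0575
gripper_force: 0.0
```

Request:
carry_out --targets '[{"hand":0,"x":0,"y":0,"z":0,"ax":0,"ay":0,"az":0},{"hand":0,"x":0,"y":0,"z":0,"ax":0,"ay":0,"az":0},{"hand":0,"x":0,"y":0,"z":0,"ax":0,"ay":0,"az":0},{"hand":0,"x":0,"y":0,"z":0,"ax":0,"ay":0,"az":0},{"hand":0,"x":0,"y":0,"z":0,"ax":0,"ay":0,"az":0},{"hand":0,"x":0,"y":0,"z":0,"ax":0,"ay":0,"az":0}]'

```text
t: 2.95
tool_pos: [0.469, -0.2985, 0.0564]
orientation: [-2.221, -2.221, 0.0]
force: [-0.6, -0.5, -0.9]
opening: 0.0235
gripper_force: 30.0
```

Request:
carry_out --targets '[{"hand":0,"x":0,"y":0,"z":-0.05,"ax":0,"ay":0,"az":0},{"hand":0,"x":0,"y":0,"z":-0.1,"ax":0,"ay":0,"az":0},{"hand":0,"x":0.04,"y":0.01,"z":-0.15,"ax":0,"ay":0,"az":0},{"hand":0,"x":0.1,"y":0.018,"z":-0.15,"ax":0,"ay":0,"az":0},{"hand":0,"x":0.16,"y":0.018,"z":-0.15,"ax":0,"ay":0,"az":0},{"hand":0,"x":0.22,"y":0.018,"z":-0.15,"ax":0,"ay":0,"az":0},{"hand":0,"x":0.28,"y":0.018,"z":-0.15,"ax":0,"ay":0,"az":0},{"hand":0,"x":0.34,"y":0.018,"z":-0.15,"ax":0,"ay":0,"az":0}]'

```text
t: 3.95
tool_pos: [0.4867, 0.0433, 0.2065]
orientation: [2.221, 2.221, 0.001]
force: [1.2, -1.1, -0.0]
opening: 0.0231
gripper_force: 30.0
```

Request:
carry_out --targets '[{"hand":0,"x":0.02,"y":0,"z":0,"ax":0,"ay":0,"az":0},{"hand":0,"x":0.02,"y":0,"z":0,"ax":0,"ay":0,"az":0},{"hand":0,"x":0.02,"y":0,"z":0,"ax":0,"ay":0,"az":0},{"hand":0,"x":0.02,"y":0,"z":0,"ax":0,"ay":0,"az":0}]'

```text
t: 4.45
tool_pos: [0.4871, 0.0604, 0.2064]
orientation: [2.223, 2.22, -0.0]
force: [-0.5, -0.1, -0.9]
opening: 0.0235
gripper_force: 30.0
```

```bash
python3 - <<'E'
from h import *
np.set_printoptions(precision=4,suppress=True)
s=read_state();print(s["tool_pos"],s["orientation"],s["q"],s["t"],s["force"],s["opening"])
im,d,p=snap("wrist","w3");print(p["position"])
print(proj(p,[[.487,.136,.03],[.487,.101,.03],[.525,.136,.03],[.525,.027,.03]],True))
E
```

```text
[0.4871 0.0604 0.2064] [ 2.2231  2.2196 -0.0004] [ 0.019  -0.1522  1.8255 -0.0002  1.4684  0.0206] 4.45 [-0.4531 -0.0873 -0.943 ] 0.023516195282623886
[0.486  0.1351 0.3531]
[[318.4344 141.0173]
 [318.5247 181.1268]
 [362.4742 141.4009]
 [359.9477 261.8513]]
```

View pics/w3.png

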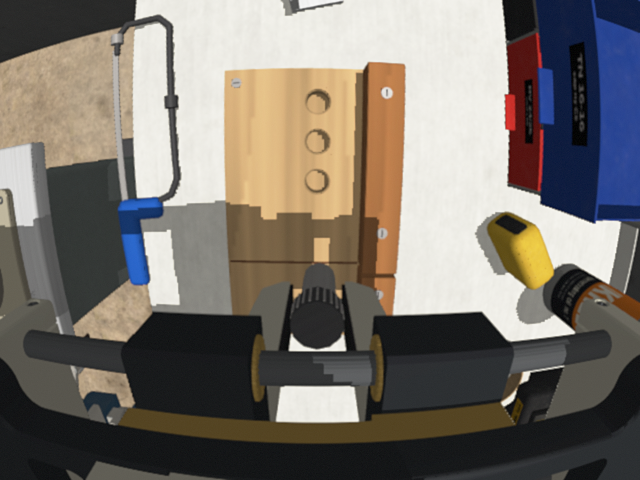

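The three bores show clearly at (317, 101), (317, 141) and (317, 180). The fence face runs along about column 360, and the pin hangs straight between the fingers at (318, 315). Next I'll compute the bore centres and the pin's offset in the hand.

```bash
cat >> h.py <<'E'
def cloud(im,d,p):
    v,u=np.mgrid[0:480,0:640];r=ray(p,np.c_[u.ravel(),v.ravel()],True);ax=R.from_rotvec(p["rotation"]).apply([0,0,-1.])
    return (np.array(p["position"])+r*(d.ravel()/(r@ax))[:,None]).reshape(480,640,3)
E
python3 - <<'E'
from h import *
np.set_printoptions(precision=4,suppress=True)
im,d,p=load("w3");P=cloud(im,d,p)
bed=P[90:190,240:295];print("bed z",bed[...,2].mean(),bed[...,2].std())
zb=bed[...,2].mean()
for v in (101,141,180):
    a=(slice(v-19,v+19),slice(297,337))
    m=(P[a][...,2]<zb-.006).astype(np.uint8)
    m=cv2.morphologyEx(m,cv2.MORPH_OPEN,np.ones((3,3),np.uint8))
    ct=max(cv2.findContours(m,0,1)[0],key=cv2.contourArea)
    e=cv2.fitEllipse(ct);c=(e[0][0]+297,e[0][1]+v-19)
    print(v,c,e[1],plane(p,c,.03)[0])
    g=cv2.GaussianBlur(cv2.cvtColor(im[a],cv2.COLOR_BGR2GRAY),(5,5),1)
    ci=cv2.HoughCircles(cv2.resize(g,None,fx=4,fy=4,interpolation=cv2.INTER_CUBIC),cv2.HOUGH_GRADIENT,1,200,param1=80,param2=15,minRadius=36,maxRadius=64)
    if ci is not None:
        x,y,r=ci[0,0]/4;c=(x+297-.4,y+v-19-.4);print("  hough",c,r,plane(p,c,.03)[0])
# fence face: bed/fence height step per row
F=[]
for v in range(80,200,6):
    row=P[v,330:400,2];k=np.nonzero(row>zb+.02)[0]
    if len(k): F.append((v,330+k[0]-.5))
F=np.array(F);X=plane(p,F[:,::-1],.065);L=np.polyfit(X[:,1],X[:,0],1);print("fence top edge",X[:,0].mean(),X[:,0].std(),"slope",L)
# left edge
E=[]
for u in range(240,350,8):
    col=P[40:110,u,2];k=np.nonzero(col>.02)[0];E.append((u,40+k[0]-.5))
X=plane(p,np.array(E),.03);print("left edge y",np.median(X[:,1]),np.polyfit(X[:,0],X[:,1],1))
# slot in fence top, front edge of bed
E=[]
for v in range(90,200,8):
    row=P[v,200:260,2];k=np.nonzero(row>.02)[0];E.append((200+k[0]-.5,v))
X=plane(p,np.array(E),.03);print("front edge x",np.median(X[:,0]),np.polyfit(X[:,1],X[:,0],1))
# pin head
k=np.zeros((480,640),bool);k[255:350,285:350]=1
Q=P[k];s=cv2.cvtColor(im,cv2.COLOR_BGR2GRAY)[k];Q=Q[(Q[:,2]>.13)&(Q[:,2]<.23)&(s<130)]
for lo,hi in ((.14,.15),(.15,.165),(.165,.18),(.18,.19),(.19,.2),(.2,.208),(.208,.22)):
    q=Q[(Q[:,2]>lo)&(Q[:,2]<hi)]
    if len(q)>5: print(lo,len(q),q.mean(0),q[:,:2].min(0),q[:,:2].max(0))
E
```

```text
bed z 0.030686274936009318 0.018999998633243358
101 (317.5186309814453, 101.53901100158691) (21.418075561523438, 21.418331146240234) [0.4863 0.1649 0.03  ]
  hough (np.float32(317.475), np.float32(101.225)) 12.475 [0.4862 0.1652 0.03  ]
141 (317.0389347076416, 141.10970878601074) (20.97307777404785, 22.577983856201172) [0.4858 0.1338 0.03  ]
  hough (np.float32(316.975), np.float32(141.225)) 12.25 [0.4857 0.1337 0.03  ]
180 (316.4960632324219, 181.1117877960205) (20.816781997680664, 21.81416130065918) [0.4852 0.1005 0.03  ]
  hough (np.float32(316.975), np.float32(180.975)) 11.225 [0.4857 0.1006 0.03  ]
fence top edge 0.5206538284411527 0.0010270223347816705 slope [-0.0132  0.5225]
left edge y 0.19043105866088986 [-0.0837  0.2321]
front edge x 0.4072995794605964 [0.0723 0.3969]
0.15 212 [0.4872 0.066  0.1589] [0.4778 0.0597] [0.4954 0.0681]
0.165 317 [0.4865 0.0661 0.1726] [0.4776 0.0593] [0.4952 0.0685]
0.18 222 [0.4864 0.0672 0.1846] [0.4703 0.0623] [0.501  0.0705]
0.19 308 [0.4856 0.0686 0.1965] [0.4706 0.0617] [0.5007 0.0714]
0.2 510 [0.4859 0.0685 0.204 ] [0.4714 0.0619] [0.5    0.0718]
0.208 2445 [0.4856 0.0611 0.2125] [0.4722 0.0478] [0.4994 0.0714]
```

```bash
python3 - <<'E'
from h import *
np.set_printoptions(precision=4,suppress=True)
im,d,p=load("w3");P=cloud(im,d,p)
print("bores",plane(p,[(317.5,101.4),(317,141.15),(316.8,181)],.03,True))
im2,d2,p2=load("top0");print("top bore",plane(p2,[(264.7,238.3)],.03))
F=[]
for v in range(80,200,6):
    k=np.nonzero(P[v,330:400,2]>.05)[0]
    if len(k): F.append((330+k[0]-.5,v))
X=plane(p,np.array(F),.065,True);print("fence",np.median(X[:,0]),np.polyfit(X[:,1],X[:,0],1))
E=[]
for u in range(240,350,8):
    k=np.nonzero(P[40:110,u,2]>.015)[0];E.append((u,40+k[0]-.5))
X=plane(p,np.array(E),.03,True);print("left",np.median(X[:,1]))
E=[]
for v in range(90,200,8):
    k=np.nonzero(P[v,200:260,2]>.015)[0];E.append((200+k[0]-.5,v))
X=plane(p,np.array(E),.03,True);print("front",np.median(X[:,0]),np.polyfit(X[:,1],X[:,0],1))
E
```

```text
bores [[0.4863 0.1706 0.03  ]
 [0.4858 0.1359 0.03  ]
 [0.4855 0.1011 0.03  ]]
top bore [[0.4862 0.1345 0.03  ]]
fence 0.5221481549834217 [0.0094 0.5205]
left 0.20128310267254562
front 0.40389764279796847 [0.0276 0.3989]
```

With the fisheye model now applied, the bores are 34.75 mm apart (35 expected), the left edge is 65.4 mm beyond (65) and the fence 36.3 mm (38). These agree with the given sizes. The target bore is about (0.4866, 0.136), and I'll go just above the bed first.

Request:
carry_out --targets '[{"hand":0,"x":0.04,"y":0,"z":0.03,"ax":0,"ay":0,"az":0},{"hand":0,"x":0.0755,"y":-0.0005,"z":0.06,"ax":0,"ay":0,"az":0},{"hand":0,"x":0.0755,"y":-0.0005,"z":0.1,"ax":0,"ay":0,"az":0},{"hand":0,"x":0.0755,"y":-0.0005,"z":0.114,"ax":0,"ay":0,"az":0},{"hand":0,"x":0.0755,"y":-0.0005,"z":0.114,"ax":0,"ay":0,"az":0},{"hand":0,"x":0.0755,"y":-0.0005,"z":0.114,"ax":0,"ay":0,"az":0}]'

```text
t: 5.25
tool_pos: [0.4879, 0.1366, 0.0942]
orientation: [2.222, 2.219, 0.003]
force: [0.6, 0.0, 0.3]
opening: 0.0232
gripper_force: 30.0
```

Request:
carry_out --targets '[{"hand":0,"x":0,"y":0,"z":0.004,"ax":0,"ay":0,"az":0},{"hand":0,"x":0,"y":0,"z":0.008,"ax":0,"ay":0,"az":0},{"hand":0,"x":0,"y":0,"z":0.01,"ax":0,"ay":0,"az":0},{"hand":0,"x":0,"y":0,"z":0.01,"ax":0,"ay":0,"az":0}]'

```text
t: 5.75
tool_pos: [0.4863, 0.1369, 0.0822]
orientation: [-2.221, -2.221, 0.001]
force: [-0.3, -0.4, -1.0]
opening: 0.0236
gripper_force: 30.0
```

Request:
carry_out --targets '[{"hand":0,"x":0,"y":0,"z":0.003,"ax":0,"ay":0,"az":0},{"hand":0,"x":0,"y":0,"z":0.006,"ax":0,"ay":0,"az":0},{"hand":0,"x":0,"y":0,"z":0.009,"ax":0,"ay":0,"az":0},{"hand":0,"x":0,"y":0,"z":0.012,"ax":0,"ay":0,"az":0},{"hand":0,"x":0,"y":0,"z":0.014,"ax":0,"ay":0,"az":0},{"hand":0,"x":0,"y":0,"z":0.0155,"ax":0,"ay":0,"az":0},{"hand":0,"x":0,"y":0,"z":0.0155,"ax":0,"ay":0,"az":0}]'

```text
t: 6.62
tool_pos: [0.4865, 0.1369, 0.0668]
orientation: [-2.221, -2.221, 0.0]
force: [0.4, -0.5, -0.7]
opening: 0.0234
gripper_force: 30.0
```

Request:
carry_out --targets '[{"hand":33,"x":0,"y":0,"z":0,"ax":0,"ay":0,"az":0},{"hand":33,"x":0,"y":0,"z":0,"ax":0,"ay":0,"az":0},{"hand":33,"x":0,"y":0,"z":0,"ax":0,"ay":0,"az":0},{"hand":33,"x":0,"y":0,"z":-0.03,"ax":0,"ay":0,"az":0},{"hand":33,"x":0,"y":0,"z":-0.08,"ax":0,"ay":0,"az":0},{"hand":60,"x":0.05,"y":0,"z":-0.1,"ax":0,"ay":0,"az":0},{"hand":60,"x":0.1,"y":-0.01,"z":-0.13,"ax":0,"ay":0,"az":0},{"hand":60,"x":0.1,"y":-0.01,"z":-0.13,"ax":0,"ay":0,"az":0}]'

```text
t: 7.62
tool_pos: [0.4774, 0.2404, 0.2002]
orientation: [2.216, 2.225, 0.008]
force: [0.9, -1.8, -0.4]
opening: 0.0542
gripper_force: 0.0
```

```bash
python3 - <<'E'
from h import *
np.set_printoptions(precision=4,suppress=True)
s=read_state();print(s["tool_pos"],s["orientation"],s["q"],s["t"],s["force"],s["opening"])
im,d,p=snap("wrist","w4");print(p["position"])
E
```

```text
[0.4774 0.2404 0.2002] [2.216  2.2248 0.0085] [ 0.3701 -0.0321  1.7243  0.0009  1.4439  0.366 ] 7.625 [ 0.852  -1.8206 -0.3524] 0.054170573886824995
[0.4751 0.3147 0.3472]
```

View pics/w4.png

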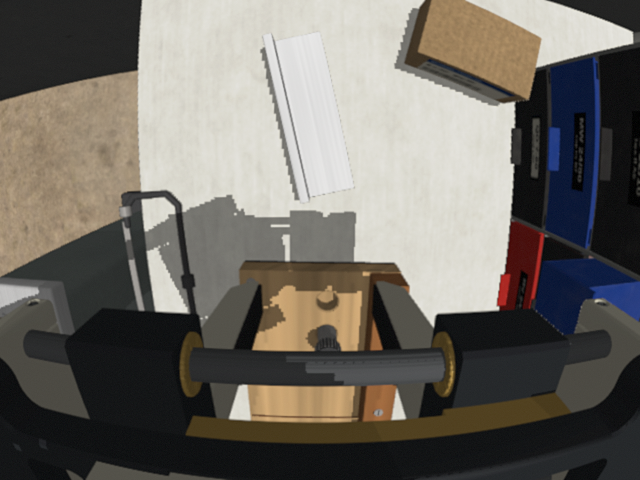

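The pin's head is at (325, 338), standing in the middle bore. The angle's upright leg runs from (268, 37) to (303, 200), with its flat leg to the right of it (away from the robot). Next I'll measure both.

```bash
cat >> h.py <<'E'
def angle_pose(P,roi,z0=0.):
    a,b,c,e=roi;Q=P[a:b,c:e].reshape(-1,3)
    T=Q[(Q[:,2]>z0+.027)&(Q[:,2]<z0+.045)];c0=np.median(T[:,:2],axis=0);T=T[np.linalg.norm(T[:,:2]-c0,axis=1)<.095]
    (cx,cy),(w,h),an=cv2.minAreaRect((T[:,:2]*1e3).astype(np.float32))
    m=T[:,:2].mean(0);u=np.linalg.svd(T[:,:2]-m)[2][0];t=(T[:,:2]-m)@u
    F=Q[(Q[:,2]>z0+.004)&(Q[:,2]<z0+.013)]
    return dict(top_c=np.array([cx,cy])/1e3,mean=m,dir=u,ends=(t.min(),t.max()),size=(w,h),ztop=np.median(T[:,2]),n=len(T))
E
python3 - <<'E'
from h import *
np.set_printoptions(precision=4,suppress=True)
im,d,p=load("w4");P=cloud(im,d,p)
print("table z",np.median(P[150:200,180:250,2]))
print(angle_pose(P,(25,212,250,365)))
pix=[(268,37),(304,200)];print(plane(p,pix,.035,True))
Q=P[315:352,300:350].reshape(-1,3);k=Q[(Q[:,2]>.06)&(Q[:,2]<.085)];print("head",len(k),np.percentile(k[:,2],[10,50,90]),(k.min(0)+k.max(0))/2)
E
```

```text
table z -0.00037785189983688405
{'top_c': array([0.4498, 0.3374]), 'mean': array([0.4501, 0.3367]), 'dir': array([ 0.2148, -0.9767]), 'ends': (np.float64(-0.07599533771403164), np.float64(0.07447313553003748)), 'size': (8.896112442016602, 150.4728546142578), 'ztop': np.float64(0.034452509091500355), 'n': 1740}
[[0.4353 0.4073 0.035 ]
 [0.4656 0.2666 0.035 ]]
head 219 [0.0617 0.0679 0.0727] [0.4862 0.1427 0.0672]
```

The pin is seated: its head top is at about z = 0.073. The upright leg is centred at (0.450, 0.337) with its length along (0.215, −0.977), and its measured size of 150.5 × 8.9 mm matches. I'll hover over it and align.

Request:
carry_out --targets '[{"hand":60,"x":0.05,"y":-0.013,"z":0.03,"ax":0,"ay":0,"az":-0.1},{"hand":60,"x":0.1,"y":-0.0255,"z":0.08,"ax":0,"ay":0,"az":-0.2145},{"hand":60,"x":0.1,"y":-0.0255,"z":0.1,"ax":0,"ay":0,"az":-0.2145},{"hand":60,"x":0.1,"y":-0.0255,"z":0.1,"ax":0,"ay":0,"az":-0.2145},{"hand":60,"x":0.1,"y":-0.0255,"z":0.1,"ax":0,"ay":0,"az":-0.2145},{"hand":60,"x":0.1,"y":-0.0255,"z":0.1,"ax":0,"ay":0,"az":-0.2145}]'

```text
t: 8.43
tool_pos: [0.4525, 0.3366, 0.0987]
orientation: [1.972, 2.444, 0.004]
force: [0.9, 0.5, -0.3]
opening: 0.0559
gripper_force: 0.0
```

Request:
carry_out --targets '[{"hand":60,"x":0,"y":0,"z":0.04,"ax":0,"ay":0,"az":0},{"hand":60,"x":0,"y":-0.001,"z":0.064,"ax":0,"ay":0,"az":0},{"hand":60,"x":0,"y":-0.001,"z":0.064,"ax":0,"ay":0,"az":0},{"hand":0,"x":0,"y":-0.001,"z":0.064,"ax":0,"ay":0,"az":0},{"hand":0,"x":0,"y":-0.001,"z":0.064,"ax":0,"ay":0,"az":0},{"hand":0,"x":0,"y":-0.001,"z":0.064,"ax":0,"ay":0,"az":0},{"hand":0,"x":0,"y":-0.001,"z":0.064,"ax":0,"ay":0,"az":0},{"hand":0,"x":0,"y":-0.001,"z":0.064,"ax":0,"ay":0,"az":0}]' --newtons 40

```text
t: 9.43
tool_pos: [0.4501, 0.3368, 0.0331]
orientation: [1.971, 2.447, 0.0]
force: [0.8, 1.2, -0.9]
opening: 0.0102
gripper_force: 0.0
```

Request:
carry_out --targets '[{"hand":0,"x":0,"y":0,"z":0,"ax":0,"ay":0,"az":0},{"hand":0,"x":0,"y":0,"z":0,"ax":0,"ay":0,"az":0},{"hand":0,"x":0,"y":0,"z":0,"ax":0,"ay":0,"az":0}]'

```text
t: 9.8
tool_pos: [0.4502, 0.3368, 0.0331]
orientation: [1.971, 2.446, 0.0]
force: [0.7, -0.2, 1.9]
opening: 0.0078
gripper_force: 40.0
```

Request:
carry_out --targets '[{"hand":0,"x":0,"y":0,"z":-0.04,"ax":0,"ay":0,"az":0},{"hand":0,"x":0,"y":0,"z":-0.09,"ax":0,"ay":0,"az":-0.15},{"hand":0,"x":0,"y":0,"z":-0.12,"ax":0,"ay":0,"az":-0.33},{"hand":0,"x":0,"y":0,"z":-0.12,"ax":0,"ay":0,"az":-0.51},{"hand":0,"x":0,"y":0,"z":-0.12,"ax":0,"ay":0,"az":-0.69},{"hand":0,"x":0,"y":0,"z":-0.12,"ax":0,"ay":0,"az":-0.87},{"hand":0,"x":0,"y":0,"z":-0.12,"ax":0,"ay":0,"az":-1.05},{"hand":0,"x":0,"y":0,"z":-0.12,"ax":0,"ay":0,"az":-1.2}]'

```text
t: 10.8
tool_pos: [0.4494, 0.3364, 0.1519]
orientation: [-0.237, -3.131, 0.002]
force: [-0.6, -0.4, -2.6]
opening: 0.0077
gripper_force: 40.0
```

Request:
carry_out --targets '[{"hand":0,"x":0,"y":0,"z":0,"ax":0,"ay":0,"az":-0.18},{"hand":0,"x":0,"y":0,"z":0,"ax":0,"ay":0,"az":-0.36},{"hand":0,"x":0,"y":0,"z":0,"ax":0,"ay":0,"az":-0.54},{"hand":0,"x":0,"y":0,"z":0,"ax":0,"ay":0,"az":-0.72},{"hand":0,"x":0,"y":0,"z":0,"ax":0,"ay":0,"az":-0.9},{"hand":0,"x":0,"y":0,"z":0,"ax":0,"ay":0,"az":-1.08},{"hand":0,"x":0,"y":0,"z":0,"ax":0,"ay":0,"az":-1.26},{"hand":0,"x":0,"y":0,"z":0,"ax":0,"ay":0,"az":-1.4}]'

```text
t: 11.8
tool_pos: [0.4494, 0.3364, 0.1519]
orientation: [1.836, -2.547, -0.0]
force: [-0.6, -0.2, -2.4]
opening: 0.0078
gripper_force: 40.0
```

```bash
python3 - <<'E'
from h import *
np.set_printoptions(precision=4,suppress=True)
s=read_state();M=R.from_rotvec(s["orientation"]).as_matrix();print(s["tool_pos"],M,s["q"],s["opening"],s["force"])
E
```

```text
[0.4494 0.3364 0.1519] [[-0.3163 -0.9487 -0.0016]
 [-0.9487  0.3163 -0.001 ]
 [ 0.0014  0.0012 -1.    ]] [ 0.5512  0.0847  1.6956  0.      1.3633 -2.2686] 0.007795235149789778 [-0.5502 -0.1901 -2.4216]
```

Request:
carry_out --targets '[{"hand":0,"x":0,"y":0,"z":0.05,"ax":0,"ay":0,"az":0},{"hand":0,"x":0,"y":0,"z":0.1,"ax":0,"ay":0,"az":0},{"hand":0,"x":0,"y":0,"z":0.117,"ax":0,"ay":0,"az":0},{"hand":0,"x":0,"y":0,"z":0.1195,"ax":0,"ay":0,"az":0},{"hand":0,"x":0,"y":0,"z":0.1195,"ax":0,"ay":0,"az":0},{"hand":30,"x":0,"y":0,"z":0.1195,"ax":0,"ay":0,"az":0},{"hand":30,"x":0,"y":0,"z":0.1195,"ax":0,"ay":0,"az":0},{"hand":30,"x":0,"y":0,"z":0.1195,"ax":0,"ay":0,"az":0}]'

```text
t: 12.8
tool_pos: [0.4505, 0.3371, 0.0342]
orientation: [-1.829, 2.552, -0.0]
force: [-0.1, 1.0, -0.5]
opening: 0.0273
gripper_force: 0.0
```

Request:
carry_out --targets '[{"hand":30,"x":0,"y":0,"z":-0.04,"ax":0,"ay":0,"az":0},{"hand":30,"x":0,"y":0,"z":-0.08,"ax":0,"ay":0,"az":0.18},{"hand":30,"x":0,"y":0,"z":-0.1,"ax":0,"ay":0,"az":0.36},{"hand":30,"x":0,"y":0,"z":-0.12,"ax":0,"ay":0,"az":0.54},{"hand":30,"x":0,"y":0,"z":-0.12,"ax":0,"ay":0,"az":0.72},{"hand":30,"x":0,"y":0,"z":-0.12,"ax":0,"ay":0,"az":0.9},{"hand":30,"x":0,"y":0,"z":-0.12,"ax":0,"ay":0,"az":1.08},{"hand":30,"x":0,"y":0,"z":-0.12,"ax":0,"ay":0,"az":1.26}]'

```text
t: 13.8
tool_pos: [0.4501, 0.3368, 0.1537]
orientation: [0.035, 3.141, 0.0]
force: [-0.4, -1.0, -0.2]
opening: 0.0281
gripper_force: 0.0
```

Request:
carry_out --targets '[{"hand":40,"x":0,"y":0,"z":0,"ax":0,"ay":0,"az":0.18},{"hand":40,"x":0,"y":0,"z":0,"ax":0,"ay":0,"az":0.36},{"hand":40,"x":0,"y":0,"z":0,"ax":0,"ay":0,"az":0.54},{"hand":40,"x":0,"y":0,"z":0,"ax":0,"ay":0,"az":0.72},{"hand":40,"x":0,"y":0,"z":0,"ax":0,"ay":0,"az":0.9},{"hand":40,"x":0,"y":0,"z":0,"ax":0,"ay":0,"az":1.08},{"hand":40,"x":0,"y":0,"z":0,"ax":0,"ay":0,"az":1.26},{"hand":40,"x":0,"y":0,"z":0,"ax":0,"ay":0,"az":1.44}]'

```text
t: 14.8
tool_pos: [0.4501, 0.3368, 0.1537]
orientation: [2.098, 2.339, 0.001]
force: [-0.1, 0.2, -0.9]
opening: 0.0371
gripper_force: 0.0
```

Request:
carry_out --targets '[{"hand":40,"x":-0.04,"y":0,"z":0,"ax":0,"ay":0,"az":0.18},{"hand":40,"x":-0.06,"y":0,"z":0,"ax":0,"ay":0,"az":0.36},{"hand":40,"x":-0.06,"y":0,"z":0,"ax":0,"ay":0,"az":0.44},{"hand":40,"x":-0.06,"y":0,"z":0,"ax":0,"ay":0,"az":0.44}]'

```text
t: 15.3
tool_pos: [0.4571, 0.2769, 0.1537]
orientation: [2.552, 1.832, 0.001]
force: [-0.5, -0.0, -0.1]
opening: 0.0372
gripper_force: 0.0
```

```bash
python3 - <<'E'
from h import *
np.set_printoptions(precision=4,suppress=True)
s=read_state();M=R.from_rotvec(s["orientation"]).as_matrix();print(s["tool_pos"],M,s["q"],s["opening"],s["force"],s["t"])
im,d,p=snap("wrist","w5");P=cloud(im,d,p)
h=((P[...,2]>.027)&(P[...,2]<.045)).astype(np.uint8);n,l,st,c=cv2.connectedComponentsWithStats(h)
for i in range(1,n):
    if st[i,4]>300: print(st[i],c[i],np.median(P[l==i],axis=0))
E
```

```text
[0.4571 0.2769 0.1537] [[ 0.3198  0.9475  0.0004]
 [ 0.9475 -0.3198  0.0002]
 [ 0.0003  0.0003 -1.    ]] [0.4488 0.0086 1.7707 0.     1.3618 0.7742] 0.037218468931799094 [-0.4569 -0.0307 -0.1324] 15.3
[ 392    0  142   64 1051] [444.6936  46.8173] [0.5851 0.3854 0.0366]
[ 535   28   54  283 2905] [565.8902 170.1167] [0.6759 0.272  0.0363]
[ 276   68   15  202 2350] [282.6881 166.8991] [0.4507 0.3395 0.0345]
[400 289  66  26 677] [432.6455 303.3885] [0.5275 0.1997 0.0304]
[ 288  322   75   29 1382] [329.9038 340.1071] [0.4404 0.1938 0.0296]
[ 307  386   74   36 2174] [345.3602 403.2466] [0.4309 0.1217 0.0296]
```

View pics/w5.png

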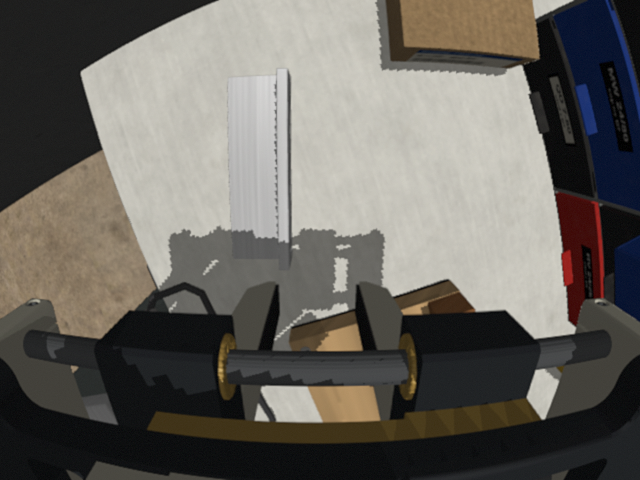

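The angle lies upright leg to the right (tool +y), at (283, 68–270), with the flat leg to its left at (230–275), so it now faces the right way. Next I'll measure it for the regrasp.

```bash
python3 - <<'E'
from h import *
np.set_printoptions(precision=4,suppress=True)
im,d,p=load("w5");P=cloud(im,d,p)
a=angle_pose(P,(60,275,270,296));print(a)
s=read_state();M=R.from_rotvec(s["orientation"]).as_matrix()
c=np.r_[a["top_c"]+[.001,.0005],.033];print("tool shift to centre",M.T@(c-s["tool_pos"]))
u=a["dir"]*np.sign(a["dir"][1]);print("angle y in world",np.arctan2(u[1],u[0])-np.pi/2,"tool psi",np.arctan2(M[1,1],M[0,1]))
E
```

```text
{'top_c': array([0.4494, 0.3368]), 'mean': array([0.4503, 0.3386]), 'dir': array([-0.3201, -0.9474]), 'ends': (np.float64(-0.07252736721762908), np.float64(0.07659837626849654)), 'size': (149.1169891357422, 8.743021965026855), 'ztop': np.float64(0.03449886522069365), 'n': 2350}
tool shift to centre [ 0.0548 -0.0255  0.1207]
angle y in world -0.3258108300331586 tool psi -0.3237416399550364
```

Request:
carry_out --targets '[{"hand":40,"x":0.0548,"y":-0.0255,"z":0.0,"ax":0,"ay":0,"az":0.002},{"hand":40,"x":0.0548,"y":-0.0255,"z":0.05,"ax":0,"ay":0,"az":0.002},{"hand":40,"x":0.0548,"y":-0.0255,"z":0.1,"ax":0,"ay":0,"az":0.002},{"hand":40,"x":0.0548,"y":-0.0255,"z":0.1205,"ax":0,"ay":0,"az":0.002},{"hand":40,"x":0.0548,"y":-0.0255,"z":0.1205,"ax":0,"ay":0,"az":0.002},{"hand":0,"x":0.0548,"y":-0.0255,"z":0.1205,"ax":0,"ay":0,"az":0.002},{"hand":0,"x":0.0548,"y":-0.0255,"z":0.1205,"ax":0,"ay":0,"az":0.002},{"hand":0,"x":0.0548,"y":-0.0255,"z":0.1205,"ax":0,"ay":0,"az":0.002}]'

```text
t: 16.35
tool_pos: [0.4512, 0.3378, 0.0343]
orientation: [2.554, 1.83, 0.004]
force: [-0.1, -0.4, -0.4]
opening: 0.0118
gripper_force: 0.0
```

Request:
carry_out --targets '[{"hand":0,"x":0,"y":0,"z":0,"ax":0,"ay":0,"az":0},{"hand":0,"x":0,"y":0,"z":0,"ax":0,"ay":0,"az":0},{"hand":0,"x":0,"y":0,"z":0,"ax":0,"ay":0,"az":0}]'

```text
t: 16.73
tool_pos: [0.451, 0.3376, 0.034]
orientation: [2.554, 1.83, 0.002]
force: [-0.7, 0.1, 5.9]
opening: 0.0076
gripper_force: 40.0
```

Request:
carry_out --targets '[{"hand":0,"x":0,"y":0,"z":-0.04,"ax":0,"ay":0,"az":0},{"hand":0,"x":0,"y":0,"z":-0.09,"ax":0,"ay":0,"az":0},{"hand":0,"x":-0.04,"y":0.02,"z":-0.126,"ax":0,"ay":0,"az":-0.05},{"hand":0,"x":-0.09,"y":0.045,"z":-0.126,"ax":0,"ay":0,"az":-0.11},{"hand":0,"x":-0.14,"y":0.07,"z":-0.126,"ax":0,"ay":0,"az":-0.17},{"hand":0,"x":-0.19,"y":0.095,"z":-0.126,"ax":0,"ay":0,"az":-0.23},{"hand":0,"x":-0.235,"y":0.118,"z":-0.126,"ax":0,"ay":0,"az":-0.28},{"hand":0,"x":-0.2627,"y":0.1321,"z":-0.126,"ax":0,"ay":0,"az":-0.3168}]'

```text
t: 17.73
tool_pos: [0.4904, 0.0437, 0.1584]
orientation: [-2.233, -2.209, 0.001]
force: [0.7, 1.4, -3.4]
opening: 0.0075
gripper_force: 40.0
```

Request:
carry_out --targets '[{"hand":0,"x":0,"y":0,"z":0,"ax":0,"ay":0,"az":0},{"hand":0,"x":0,"y":0,"z":0,"ax":0,"ay":0,"az":0}]'

```text
t: 17.98
tool_pos: [0.4904, 0.0464, 0.1585]
orientation: [-2.234, -2.208, 0.001]
force: [0.7, 0.3, -3.7]
opening: 0.0079
gripper_force: 40.0
```

```bash
python3 - <<'E'
from h import *
np.set_printoptions(precision=4,suppress=True)
s=read_state();M=R.from_rotvec(s["orientation"]).as_matrix();print(s["tool_pos"],"psi",np.arctan2(M[1,1],M[0,1]),s["opening"],s["t"])
im,d,p=snap("wrist","w6")
E
```

```text
[0.4904 0.0464 0.1585] psi -0.01158194969277779 0.007888886252505639 17.975
```

View pics/w6.png

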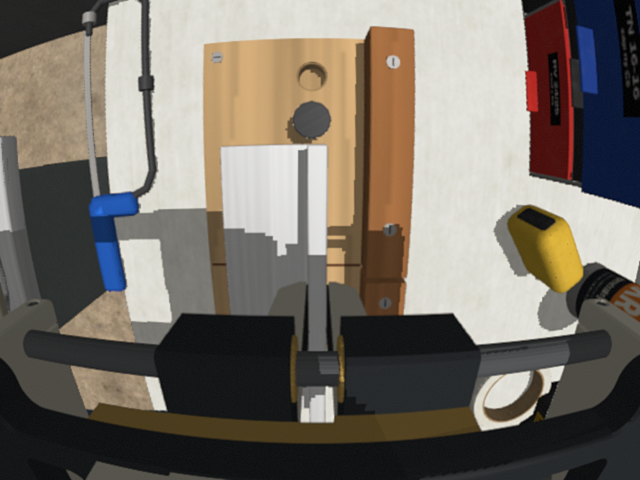

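The held angle is at (222–328, 145+), pin head at (311, 120), fence face at about column 366. The angle is parallel to the board. Next I'll check the gap between its end and the pin head.

```bash
python3 - <<'E'
from h import *
np.set_printoptions(precision=4,suppress=True)
im,d,p=load("w6");P=cloud(im,d,p)
q=P[95:145,285:340].reshape(-1,3);k=q[(q[:,2]>.066)&(q[:,2]<.08)];print("head",len(k),(k[:,:2].min(0)+k[:,:2].max(0))/2,k[:,:2].mean(0),np.ptp(k[:,:2],axis=0),np.median(k[:,2]))
q=P[130:270,295:335].reshape(-1,3);k=q[(q[:,2]>.152)&(q[:,2]<.17)];print("leg top",len(k),k.mean(0),"ymax",np.sort(k[:,1])[-40:].mean(),"x",k[:,0].min(),k[:,0].max(),np.polyfit(k[:,1],k[:,0],1))
q=P[130:200,215:295].reshape(-1,3);k=q[(q[:,2]>.122)&(q[:,2]<.145)];print("flat",np.median(k[:,2]),"ymax",np.sort(k[:,1])[-60:].mean(),"x",np.percentile(k[:,0],[.5,50]))
F=[]
for v in range(60,220,8):
    kk=np.nonzero(P[v,340:420,2]>.05)[0]
    if len(kk): F.append((340+kk[0]-.5,v))
X=plane(p,np.array(F),.065,True);print("fence",np.polyfit(X[:,1],X[:,0],1),np.median(X[:,0]))
E
```

```text
head 1101 [0.4863 0.1355] [0.4865 0.1355] [0.0237 0.0235] 0.07243187345831406
leg top 2478 [0.4896 0.0945 0.159 ] ymax 0.11969274401626465 x 0.4851257476365961 0.4936325294210026 [0.0144 0.4882]
flat 0.13200734975786355 ymax 0.12032923785194857 x [0.444  0.4621]
fence [0.0379 0.5163] 0.5216635943504109
```

The clearances are right: the angle's end is 15.5 mm from the pin's axis and its back 30 mm from the fence. Lowering and releasing.

Request:
carry_out --targets '[{"hand":0,"x":0,"y":0,"z":0.04,"ax":0,"ay":0,"az":0},{"hand":0,"x":0,"y":0,"z":0.075,"ax":0,"ay":0,"az":0},{"hand":0,"x":0,"y":0,"z":0.09,"ax":0,"ay":0,"az":0},{"hand":0,"x":0,"y":0,"z":0.094,"ax":0,"ay":0,"az":0},{"hand":0,"x":0,"y":0,"z":0.094,"ax":0,"ay":0,"az":0},{"hand":0,"x":0,"y":0,"z":0.094,"ax":0,"ay":0,"az":0}]'

```text
t: 18.77
tool_pos: [0.4921, 0.0461, 0.0665]
orientation: [2.232, 2.208, 0.003]
force: [0.0, -0.0, -3.0]
opening: 0.0079
gripper_force: 40.0
```

Request:
carry_out --targets '[{"hand":0,"x":0,"y":0,"z":0.002,"ax":0,"ay":0,"az":0},{"hand":0,"x":0,"y":0,"z":0.002,"ax":0,"ay":0,"az":0},{"hand":0,"x":0,"y":0,"z":0.002,"ax":0,"ay":0,"az":0}]'

```text
t: 19.15
tool_pos: [0.4919, 0.046, 0.064]
orientation: [2.232, 2.208, 0.003]
force: [1.5, 0.4, 5.1]
opening: 0.0077
gripper_force: 40.0
```

Request:
carry_out --targets '[{"hand":16,"x":0,"y":0,"z":-0.001,"ax":0,"ay":0,"az":0},{"hand":16,"x":0,"y":0,"z":-0.001,"ax":0,"ay":0,"az":0},{"hand":16,"x":0,"y":0,"z":-0.001,"ax":0,"ay":0,"az":0},{"hand":16,"x":0,"y":0,"z":-0.03,"ax":0,"ay":0,"az":0},{"hand":0,"x":0.008,"y":-0.012,"z":-0.07,"ax":0,"ay":0,"az":0.18},{"hand":0,"x":0.016,"y":-0.024,"z":-0.07,"ax":0,"ay":0,"az":0.36},{"hand":0,"x":0.016,"y":-0.024,"z":-0.07,"ax":0,"ay":0,"az":0.54},{"hand":0,"x":0.016,"y":-0.024,"z":-0.07,"ax":0,"ay":0,"az":0.72}]' --newtons 30

```text
t: 20.15
tool_pos: [0.4668, 0.0624, 0.1329]
orientation: [-2.872, -1.273, 0.0]
force: [-0.7, -0.5, -0.9]
opening: 0.0002
gripper_force: 0.0
```

Request:
carry_out --targets '[{"hand":0,"x":0,"y":0,"z":0,"ax":0,"ay":0,"az":0.18},{"hand":0,"x":0,"y":0,"z":0,"ax":0,"ay":0,"az":0.36},{"hand":0,"x":0,"y":0,"z":0,"ax":0,"ay":0,"az":0.54},{"hand":0,"x":0,"y":0,"z":0,"ax":0,"ay":0,"az":0.72},{"hand":0,"x":0,"y":0,"z":0,"ax":0,"ay":0,"az":0.851},{"hand":0,"x":0,"y":0,"z":0,"ax":0,"ay":0,"az":0.851},{"hand":0,"x":0,"y":0,"z":0,"ax":0,"ay":0,"az":0.851}]'

```text
t: 21.02
tool_pos: [0.4669, 0.0623, 0.1328]
orientation: [-3.142, 0.012, 0.0]
force: [0.5, -0.4, -0.1]
opening: 0.0002
gripper_force: 0.0
```

```bash
python3 - <<'E'
from h import *
np.set_printoptions(precision=4,suppress=True)
s=read_state();M=R.from_rotvec(s["orientation"]).as_matrix();print(s["tool_pos"],"psi",np.arctan2(M[1,1],M[0,1]),s["opening"],s["t"],s["q"],s["force"])
im,d,p=snap("wrist","w7")
E
```

```text
[0.4669 0.0623 0.1328] psi -1.5787018436468256 0.00023417751683983565 21.025 [ 0.0237 -0.148   1.9594  0.      1.3304  1.6023] [ 0.4742 -0.4457 -0.0689]
```

View pics/w7.png

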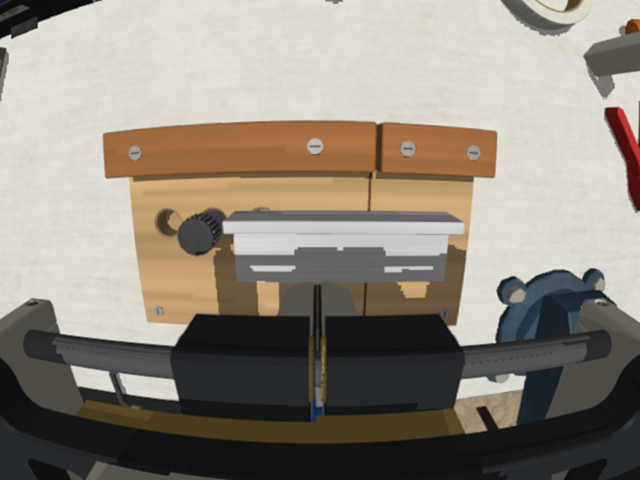

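The angle lies on the bed, upright leg at (225–463, 222), parallel to the fence, with the pin head at (198, 232) just off its left end. The shut fingers are above the flat leg at (317, 290). No picture views remain, so from here I measure by numbers. I'll descend into the corner and push towards the fence.

Request:
carry_out --targets '[{"hand":0,"x":0,"y":0,"z":0.04,"ax":0,"ay":0,"az":0},{"hand":0,"x":0,"y":0,"z":0.07,"ax":0,"ay":0,"az":0},{"hand":0,"x":0,"y":0,"z":0.0735,"ax":0,"ay":0,"az":0},{"hand":0,"x":0,"y":0,"z":0.0735,"ax":0,"ay":0,"az":0},{"hand":0,"x":0.006,"y":0,"z":0.0735,"ax":0,"ay":0,"az":0},{"hand":0,"x":0.012,"y":0,"z":0.0735,"ax":0,"ay":0,"az":0},{"hand":0,"x":0.016,"y":0,"z":0.0735,"ax":0,"ay":0,"az":0},{"hand":0,"x":0.02,"y":0,"z":0.0735,"ax":0,"ay":0,"az":0}]'

```text
t: 22.08
tool_pos: [0.4874, 0.062, 0.0595]
orientation: [-3.142, 0.017, 0.0]
force: [-0.8, 0.4, 0.8]
opening: 0.0004
gripper_force: 0.5
```

Request:
carry_out --targets '[{"hand":0,"x":0.004,"y":0,"z":0,"ax":0,"ay":0,"az":0},{"hand":0,"x":0.008,"y":0,"z":0,"ax":0,"ay":0,"az":0},{"hand":0,"x":0.012,"y":0,"z":0,"ax":0,"ay":0,"az":0},{"hand":0,"x":0.015,"y":0,"z":0,"ax":0,"ay":0,"az":0},{"hand":0,"x":0.017,"y":0,"z":0,"ax":0,"ay":0,"az":0},{"hand":0,"x":0.017,"y":0,"z":0,"ax":0,"ay":0,"az":0}]'

```text
t: 22.82
tool_pos: [0.5042, 0.0619, 0.0595]
orientation: [-3.142, 0.017, -0.0]
force: [-0.2, 0.8, 0.3]
opening: 0.0004
gripper_force: 0.0
```

```bash
cat >> h.py <<'E'
def check(tag):
    np.set_printoptions(precision=4,suppress=True)
    s=read_state();M=R.from_rotvec(s["orientation"]).as_matrix();print(s["tool_pos"],"psi",np.arctan2(M[1,1],M[0,1]),s["t"],s["force"])
    im,d,p=snap("wrist",tag);P=cloud(im,d,p)
    Q=P[60:320,80:600].reshape(-1,3);g=cv2.cvtColor(im,cv2.COLOR_BGR2HSV)[60:320,80:600].reshape(-1,3)
    h=Q[(np.linalg.norm(Q[:,:2]-[.4865,.1355],axis=1)<.02)&(Q[:,2]>.067)&(Q[:,2]<.085)]
    if len(h): print("head",len(h),(h[:,:2].min(0)+h[:,:2].max(0))/2,np.ptp(h[:,:2],axis=0),np.median(h[:,2]))
    k=(Q[:,2]>.058)&(Q[:,2]<.072)&(Q[:,0]>.47)&(Q[:,0]<.56)&(Q[:,1]<.2)
    for n,c in(("leg",k&(g[:,1]<50)&(g[:,2]>110)),("fence",k&(g[:,1]>80))):
        T=Q[c];
        if len(T)<30: print(n,len(T));continue
        f=np.polyfit(T[:,1],T[:,0],1)
        print(n,len(T),"line",f,"x pct",np.percentile(T[:,0]-f[0]*T[:,1]-f[1],[3,97])+np.polyval(f,.06),"y",np.percentile(T[:,1],[.3,99.7]),"z",np.median(T[:,2]))
E
python3 -c "
from h import *
check('c1')"
```

```text
[0.5042 0.0619 0.0595] psi -1.581712390914043 22.825 [-0.1997  0.7724  0.3051]
leg 1913 line [0.0095 0.5257] x pct [0.5107 0.5412] y [-0.0481  0.1186] z 0.0647461448297377
fence 32197 line [0.0127 0.5383] x pct [0.5245 0.5527] y [-0.0477  0.1707] z 0.06449648380259071
```

Request:
carry_out --targets '[{"hand":0,"x":0.002,"y":0,"z":0,"ax":0,"ay":0,"az":0},{"hand":0,"x":0.004,"y":0,"z":0,"ax":0,"ay":0,"az":0},{"hand":0,"x":0.005,"y":0,"z":0,"ax":0,"ay":0,"az":0},{"hand":0,"x":0.006,"y":0,"z":0,"ax":0,"ay":0,"az":0},{"hand":0,"x":0.006,"y":0,"z":0,"ax":0,"ay":0,"az":0}]'

```text
t: 23.5
tool_pos: [0.5072, 0.0619, 0.0584]
orientation: [3.141, -0.017, -0.01]
force: [-13.0, 0.0, 6.4]
opening: 0.0005
gripper_force: 6.6
```

Request:
carry_out --targets '[{"hand":0,"x":-0.003,"y":0,"z":0,"ax":0,"ay":0,"az":0},{"hand":0,"x":-0.003,"y":0,"z":0.002,"ax":0,"ay":0,"az":0},{"hand":0,"x":-0.003,"y":0,"z":0.004,"ax":0,"ay":0,"az":0},{"hand":0,"x":-0.003,"y":0,"z":0.004,"ax":0,"ay":0,"az":0}]'

```text
t: 24.0
tool_pos: [0.5071, 0.0619, 0.057]
orientation: [3.142, -0.017, -0.001]
force: [-11.9, -0.6, 19.0]
opening: 0.0006
gripper_force: 14.9
```

Request:
carry_out --targets '[{"hand":0,"x":-0.001,"y":0,"z":-0.0015,"ax":0,"ay":0,"az":0},{"hand":0,"x":-0.001,"y":0,"z":-0.0015,"ax":0,"ay":0,"az":0},{"hand":0,"x":-0.001,"y":0,"z":-0.0015,"ax":0,"ay":0,"az":0}]'

```text
t: 24.38
tool_pos: [0.5065, 0.0618, 0.0571]
orientation: [-3.141, 0.017, -0.001]
force: [0.0, -0.1, 1.7]
opening: 0.0005
gripper_force: 0.9
```

Request:
carry_out --targets '[{"hand":0,"x":0,"y":0,"z":0.001,"ax":0,"ay":0,"az":0},{"hand":0,"x":0,"y":-0.001,"z":0.001,"ax":0,"ay":0,"az":0},{"hand":0,"x":0,"y":-0.002,"z":0.001,"ax":0,"ay":0,"az":0},{"hand":0,"x":0,"y":-0.003,"z":0.001,"ax":0,"ay":0,"az":0},{"hand":0,"x":0,"y":-0.004,"z":0.001,"ax":0,"ay":0,"az":0},{"hand":0,"x":0,"y":-0.004,"z":0.001,"ax":0,"ay":0,"az":0}]'

```text
t: 25.12
tool_pos: [0.507, 0.0651, 0.0571]
orientation: [3.14, -0.017, 0.002]
force: [-2.9, -4.2, 10.3]
opening: 0.0005
gripper_force: 5.0
```

```bash
python3 -c "
from h import *
check('c2')"
```

```text
[0.507  0.0651 0.0571] psi -1.581752854705813 25.125 [-2.8593 -4.1583 10.3016]
leg 1301 line [0.0573 0.5316] x pct [0.5231 0.5445] y [-0.0493  0.1734] z 0.0648551170585139
fence 32931 line [0.0119 0.5385] x pct [0.5245 0.5528] y [-0.0475  0.1723] z 0.06449754890278717
```

Request:
carry_out --targets '[{"hand":0,"x":0,"y":-0.001,"z":0,"ax":0,"ay":0,"az":0},{"hand":0,"x":0,"y":-0.002,"z":0,"ax":0,"ay":0,"az":0},{"hand":0,"x":0,"y":-0.002,"z":0,"ax":0,"ay":0,"az":0}]'

```text
t: 25.55
tool_pos: [0.507, 0.0671, 0.057]
orientation: [3.14, -0.017, 0.002]
force: [-2.8, -3.2, 9.7]
opening: 0.0004
gripper_force: 5.0
```

```bash
cat >> h.py <<'E'
def check2(tag):
    np.set_printoptions(precision=4,suppress=True)
    s=read_state();print(s["tool_pos"],s["t"],s["force"])
    im,d,p=snap("wrist",tag);P=cloud(im,d,p);S=cv2.cvtColor(im,cv2.COLOR_BGR2HSV)[...,1]
    l=(P[...,2]>.056)&(P[...,2]<.074)&(P[...,0]>.508)&(P[...,0]<.5265)&(S<60)&(P[...,1]<.16)&(P[...,1]>-.06)
    n,L,st,c=cv2.connectedComponentsWithStats(l.astype(np.uint8));
    for i in range(1,n):
        if st[i,4]>60:
            q=P[L==i];print("leg part",st[i],q[:,:2].min(0),q[:,:2].max(0),np.polyfit(q[:,1],q[:,0],1))
    h=(np.linalg.norm(P[...,:2]-[.4865,.1355],axis=2)<.02)&(P[...,2]>.06)&(P[...,2]<.085)
    q=P[h];print("head",len(q), len(q) and ((q.min(0)+q.max(0))/2,np.ptp(q,axis=0),np.percentile(q[:,2],90)))
E
python3 -c "
from h import *
check2('c3')"
```

```text
[0.507  0.0671 0.057 ] 25.55 [-2.8349 -3.1737  9.738 ]
leg part [ 184  278  339   42 6909] [ 0.5082 -0.0259] [0.5245 0.124 ] [0.0078 0.5182]
head 428 (array([0.4873, 0.1372, 0.0669]), array([0.0246, 0.0142, 0.0138]), np.float64(0.07269162017777395))
```

Request:
carry_out --targets '[{"hand":0,"x":0,"y":-0.001,"z":0,"ax":0,"ay":0,"az":0},{"hand":0,"x":0,"y":-0.002,"z":0,"ax":0,"ay":0,"az":0},{"hand":0,"x":0,"y":-0.002,"z":0,"ax":0,"ay":0,"az":0}]'

```text
t: 25.98
tool_pos: [0.507, 0.0691, 0.0571]
orientation: [3.14, -0.017, 0.002]
force: [-3.2, -4.2, 9.6]
opening: 0.0004
gripper_force: 5.0
```

Request:
carry_out --targets '[{"hand":0,"x":0,"y":-0.0005,"z":0,"ax":0,"ay":0,"az":0},{"hand":0,"x":0,"y":-0.001,"z":0,"ax":0,"ay":0,"az":0},{"hand":0,"x":0,"y":-0.001,"z":0,"ax":0,"ay":0,"az":0}]'

```text
t: 26.35
tool_pos: [0.507, 0.07, 0.0571]
orientation: [3.14, -0.017, 0.003]
force: [-2.7, -4.1, 8.9]
opening: 0.0003
gripper_force: 5.0
```

Request:
carry_out --targets '[{"hand":0,"x":0,"y":-0.0005,"z":0,"ax":0,"ay":0,"az":0},{"hand":0,"x":0,"y":-0.001,"z":0,"ax":0,"ay":0,"az":0},{"hand":0,"x":0,"y":-0.001,"z":0,"ax":0,"ay":0,"az":0}]'

```text
t: 26.72
tool_pos: [0.5071, 0.071, 0.0571]
orientation: [3.14, -0.017, 0.003]
force: [-2.4, -4.8, 9.6]
opening: 0.0003
gripper_force: 4.9
```

```bash
python3 -c "
from h import *
check2('c4')"
```

```text
[0.5071 0.071  0.0571] 26.725 [-2.4087 -4.7584  9.6246]
leg part [ 185  277  338   43 6901] [ 0.508  -0.0227] [0.5242 0.1277] [0.0075 0.5183]
head 404 (array([0.4869, 0.141 , 0.0669]), array([0.025 , 0.0137, 0.0137]), np.float64(0.07282326513866696))
```

Request:
carry_out --targets '[{"hand":0,"x":0,"y":-0.0005,"z":0,"ax":0,"ay":0,"az":0},{"hand":0,"x":0,"y":-0.0005,"z":0,"ax":0,"ay":0,"az":0}]'

```text
t: 27.02
tool_pos: [0.5072, 0.0715, 0.0571]
orientation: [3.14, -0.017, 0.003]
force: [-2.4, -4.8, 9.4]
opening: 0.0003
gripper_force: 5.1
```

Request:
carry_out --targets '[{"hand":0,"x":0,"y":-0.0005,"z":0,"ax":0,"ay":0,"az":0},{"hand":0,"x":0,"y":-0.0005,"z":0,"ax":0,"ay":0,"az":0}]'

```text
t: 27.28
tool_pos: [0.5072, 0.0719, 0.0571]
orientation: [3.14, -0.017, 0.003]
force: [-1.3, -5.1, 9.7]
opening: 0.0005
gripper_force: 5.3
```

Request:
carry_out --targets '[{"hand":0,"x":0,"y":-0.0005,"z":0,"ax":0,"ay":0,"az":0},{"hand":0,"x":0,"y":-0.001,"z":0,"ax":0,"ay":0,"az":0},{"hand":0,"x":0,"y":-0.001,"z":0,"ax":0,"ay":0,"az":0}]'

```text
t: 27.65
tool_pos: [0.5072, 0.0728, 0.0571]
orientation: [3.14, -0.017, 0.003]
force: [-2.0, -5.8, 9.9]
opening: 0.0006
gripper_force: 5.3
```

```bash
python3 -c "
from h import *
check2('c5')
a=np.array
for t in ('c3','c4','c5'):
    im,d,p=load(t);P=cloud(im,d,p);S=cv2.cvtColor(im,cv2.COLOR_BGR2HSV)[...,1]
    h=(np.linalg.norm(P[...,:2]-[.4865,.1365],axis=2)<.025)&(P[...,2]>.069)&(P[...,2]<.08)
    q=P[h];print(t,'head top',len(q),q.min(0),q.max(0))
    l=(P[...,2]>.056)&(P[...,2]<.074)&(P[...,0]>.51)&(P[...,0]<.522)&(S<60)&(P[...,1]<.16)
    y=np.sort(P[l][:,1]);print('  leg ends',y[:30].mean(),y[-30:].mean())
"
```

```text
[0.5072 0.0728 0.0571] 27.65 [-2.0246 -5.7583  9.907 ]
leg part [ 188  278  338   42 6845] [ 0.5081 -0.0223] [0.5254 0.1279] [0.0081 0.5182]
head 346 (array([0.4868, 0.1417, 0.067 ]), array([0.025 , 0.0132, 0.0139]), np.float64(0.07270606327444747))
c3 head top 195 [0.475  0.1304 0.069 ] [0.4994 0.1441 0.0738]
  leg ends -0.03285584378222261 0.12313816610797572
c4 head top 190 [0.4744 0.1342 0.069 ] [0.4994 0.1479 0.0737]
  leg ends -0.03185336403466306 0.12688341977386988
c5 head top 162 [0.4743 0.1358 0.0691] [0.4992 0.1483 0.0739]
  leg ends -0.02779406429760907 0.12699740532424128
```

Request:
carry_out --targets '[{"hand":0,"x":0.0003,"y":0.0002,"z":0.0001,"ax":0,"ay":0,"az":0},{"hand":0,"x":0.0007,"y":0.0003,"z":0.0001,"ax":0,"ay":0,"az":0},{"hand":0,"x":0.0007,"y":0.0003,"z":0.0001,"ax":0,"ay":0,"az":0},{"hand":0,"x":0.0007,"y":0.0003,"z":0.0001,"ax":0,"ay":0,"az":0}]'

```text
t: 28.2
tool_pos: [0.5072, 0.0728, 0.057]
orientation: [3.14, -0.017, 0.001]
force: [-5.6, -3.5, 13.9]
opening: 0.0006
gripper_force: 8.7
```

```bash
python3 -c "
from h import *
check2('c6')"
```

```text
[0.5072 0.0728 0.057 ] 28.2 [-5.6203 -3.4845 13.8634]
leg part [ 188  278  338   42 6920] [ 0.5081 -0.0222] [0.5259 0.128 ] [0.0095 0.5182]
head 341 (array([0.487 , 0.1419, 0.067 ]), array([0.0249, 0.0131, 0.0139]), np.float64(0.07265583401574949))
```

Request:
carry_out --targets '[{"hand":0,"x":0.0005,"y":0,"z":-0.0003,"ax":0,"ay":0,"az":0},{"hand":0,"x":0.001,"y":0,"z":-0.0004,"ax":0,"ay":0,"az":0},{"hand":0,"x":0.001,"y":0,"z":-0.0004,"ax":0,"ay":0,"az":0},{"hand":0,"x":0.001,"y":0,"z":-0.0004,"ax":0,"ay":0,"az":0}]'

```text
t: 28.75
tool_pos: [0.5073, 0.0728, 0.057]
orientation: [3.14, -0.017, -0.003]
force: [-9.5, -3.8, 16.0]
opening: 0.0004
gripper_force: 10.7
```

Request:
carry_out --targets '[{"hand":0,"x":0.0005,"y":0,"z":-0.0004,"ax":0,"ay":0,"az":0},{"hand":0,"x":0.0006,"y":0,"z":-0.0007,"ax":0,"ay":0,"az":0},{"hand":0,"x":0.0006,"y":0,"z":-0.0007,"ax":0,"ay":0,"az":0},{"hand":0,"x":0.0006,"y":0,"z":-0.0007,"ax":0,"ay":0,"az":0}]'

```text
t: 29.25
tool_pos: [0.5073, 0.0728, 0.0571]
orientation: [3.14, -0.017, -0.005]
force: [-10.7, -3.6, 12.4]
opening: 0.0005
gripper_force: 9.3
```

```bash
python3 -c "
from h import *
check2('c7')
f=[]
for i in range(10): read_camera('top');f.append(read_state()['force'])
print(np.array(f).round(1),read_state()['tool_pos'])
im,d,p=load('c7');P=cloud(im,d,p)
Q=P[(P[...,2]>.058)&(P[...,2]<.072)&(P[...,0]>.5)&(P[...,0]<.57)]
S=cv2.cvtColor(im,cv2.COLOR_BGR2HSV)[...,1][(P[...,2]>.058)&(P[...,2]<.072)&(P[...,0]>.5)&(P[...,0]<.57)]
for y in (-.01,.02,.05,.08,.11):
    k=abs(Q[:,1]-y)<.008; print(y,'leg x',np.percentile(Q[k&(S<50)&(Q[:,0]<.53),0],[2,98]),'fence x',np.percentile(Q[k&(S>100),0],[1,5]))
"
```

```text
[0.5073 0.0728 0.0571] 29.25 [-10.6831  -3.6018  12.3522]
leg part [ 188  279  338   41 6882] [ 0.5082 -0.0218] [0.5243 0.1278] [0.0089 0.5182]
head 339 (array([0.4873, 0.1418, 0.067 ]), array([0.0242, 0.0133, 0.0139]), np.float64(0.07271884946992273))
[[ -9.4  -4.4  11.7]
 [ -9.9  -4.5  11.4]
 [-10.4  -3.4  12.2]
 [ -9.3  -4.2  12.1]
 [ -9.8  -3.4  11.7]
 [-11.5  -3.5  12.7]
 [ -9.5  -3.6  12.2]
 [ -9.8  -4.6  12.7]
 [ -9.4  -4.2  10.9]
 [ -9.5  -3.9  11.2]] [0.5073 0.0728 0.0571]
-0.01 leg x [0.5144 0.522 ] fence x [0.5229 0.5243]
0.02 leg x [0.5144 0.5227] fence x [0.5235 0.5247]
0.05 leg x [0.5148 0.5231] fence x [0.5237 0.5251]
0.08 leg x [0.5033 0.5233] fence x [0.5242 0.5256]
0.11 leg x [0.5162 0.5237] fence x [0.5246 0.5259]
```

The angle is flush along its whole length and its end is at the pin. The push holds steady at about 10 N into the fence and 12 N down. Handing in.

```bash
python3 -c "
from plant import robot
print(robot.close_job())"
```

```text
the job is handed in; nothing more can be done
None
```

The pin is fully down in the middle bore, and the angle was flush to the fence with its left end against the pin. At hand-in the fingers held it in the inside corner with about 10 N into the fence and 12 N down. The job is handed in, but no verdict came back.

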